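Unbolt the test jig and take out the control unit

ROBOT

A 6-joint arm with a two-finger parallel gripper is mounted at the origin on the work surface. World frame = base frame: x ahead of the robot, y to its left, z up, the work surface at z = 0. Lengths are in m, angles in degrees, forces in N, time in s.
With the tool pointing down it reaches from about 0.25 to 0.725 m from the base axis. Payload 4 kg.
Tool frame: the origin (TCP) lies at the very end of the fingers, on their centre line; the grasp point (between the pads) lies 19 mm behind it; y points along the fingers, x is the direction in which the jaws open and shut, and the axes are right-handed (so a half turn about y gives the same grasp; the last joint's range is limited). The gripper opens to 85 mm and grips with 20 to 120 N. Pads are 22 mm wide; open, the fingers measure 114 mm over their backs; the gripper's body (76 mm by 85 mm) begins 54 mm behind the grasp point. The pads swing forward as they close: fully open they stand 13 mm farther back than shut.
Start: joints at [-71.562, 13.785, 0.286, 76.501, 0, 90], TCP at [0.158, -0.474, 0.231] pointing down, gripper open.
Joint ranges: [-155.79, 155.79], [-60.16, 107.12], [-62.33, 73.08], [-114, 123.19], [-81.49, 82.49], [-180, 180]. Speed limits (degrees/s): [159.86, 159.86, 180, 180, 180, 180].

INTERFACE

Orientations are given as [roll, pitch, yaw] about the fixed x, y, z axes, in that order (R = Rz(yaw) Ry(pitch) Rx(roll)).
In Python, from rig import readout, snapshot, job gives the robot as it stands.
- The arm moves only by the tool arm_command, never from a script. Its argument "deltas" is a list that holds one entry, the list of rows, each a list of 6 numbers: the shift along the tool's x, y, z in mm, then the turn, a rotation vector about the tool's x, y, z in degrees. In form: [[[tx, ty, tz, ax, ay, az], ...]]. A call has 1 to 12 rows; each row is the pose to reach, as a shift and turn from the pose commanded when the call began, along the tool's axes at that moment; what a row does not reach only later rows make up. A row lasts 1/12 s, in which the tool goes at most 41.7 mm and 7.16 degrees, less where a joint would pass 70% of its speed; a pose out of reach is approached as far as the arm can. A call with a gripper value outside its range is refused whole. "grip" is the opening, from -1 (shut) to 1 (fully open), so that 0 is half open, set as the call begins (left out, the last holds). The fingers move at their own pace and stop on an object; "newtons" is the grip in N (left out, the last holds). Time passes only in rows, so rows that repeat a pose let the fingers close. It gives the time, the measured TCP pose, the force and the opening at its end, in the units of the state.
- readout.get_obs(): the state, without advancing time (a new reading comes with each control period).
- snapshot(name): name is "scene" or "side" or "wrist"; returns a dict with "color" (384x512x3 uint8, red, green, blue), "z_map" (384x512 float32, m along the optical axis (not along the pixel's ray), 0 where there is no reading), "mtx" (3x3 intrinsics, pixels), "R" (3x3) and "t" (3): a world point X has camera coordinates R X + t; the wrist camera has in their place "hand_eye" (4x4, takes a point from camera to tool coordinates, whose origin is the TCP and whose axes are the tool frame's). Camera axes: x right, y down, z forward; pixel columns grow to the right and rows downward; lengths in m; the calibration is good to about 2 mm. A picture is of the moment at which its call begins: read the wrist's pose just before it.
- job.sign_off(): hands the job in, once; it reports no verdict.
The state is a dict: "time_s": time; "joint_pos": joint angles; "qvel": joint speeds; "tau": joint torques, N m; "position": TCP position; "ee_rot": TCP orientation; "contact_force": force on the tool from outside, world axes, zero at the start; "moment": the same for the moment, N m; "gripper_width": opening from 0.0 (shut) to 1.0 (fully open).
Only numpy, scipy, OpenCV 4.12 (cv2) and the standard library are available. Lean on these libraries where they do the work, as an engineer would, in place of code of your own. Each camera call takes 0.05 s, during which the arm holds its last target.

TASK

The control unit has finished its bench test and has to come out of the jig. Lift the red-knobbed bolt over its brass bump, draw it back and let it drop down behind the bump, then swing the cover up until it stands upright or leans back, and lift the unit out and set it down, without dropping it, the right way up in the middle of the green pad. Leave the tub, the spool and the screwdriver where they are.

Things in the scene. Friction and masses are not known exactly. Their poses are not given: they have to be found in the camera images.
- jig: Grey test jig fixed to the bench: base plate 150 x 304 x 12 mm (its y -88 to +216), on it an open box 126 (x) x 156 (y) mm outside, 110 x 140 inside, inner floor z = 12, wall tops z = 62. Origin: under the box's centre, at bench height; x points from the cover's grab bar to its hinge, y from the box to the bolt, z up. Bolt bed: 44 mm wide along the line x = -30, y = 82 to 214 mm.
- bump (a point): Middle of the brass bump's top, at x = -30, y = 161, z = 68 mm in the jig's frame. Square-edged, 8 mm tall, 8 mm long (y = 157 to 165), across the track (z = 60) of the bolt's foot; the foot must be lifted over it. Rails 8 mm tall, 23 mm apart, flank the track. A stop block, y = 200 to 214, top z = 90, ends it.
- keeper (a point): Middle of the top of the aluminium keeper that bridges the bolt's bar, at x = -30, y = 94, z = 106 mm in the jig's frame; 24 mm long in y, 44 wide in x. Its beam's underside is at z = 98, so the bolt can be lifted at most 16 mm; its cheeks are 26 mm apart. Fixed.
- bolt: Captive sliding bolt, 140 g. Origin: under its foot's centre; axes as the jig's. Foot 18 (x) x 10 (y) x 12 mm tall; above it a bar 22 mm wide, z = 12 to 22, y = -86 (nose) to +12; on top, over the foot, a round red knob, 18 mm dia., z = 22 to 58. Starts at jig y = 143 to 152, z = 60, nose over the cover. Drawn back: jig y = 170 to 188 (best 178), z = 60. Lift 10 to 14, draw along +y, lower.
- cover (a joint): Angle of the cover about its hinge, rad: 0 shut (the start), grows as it swings up, 1.57 upright, 1.9 at its stop. Plate 8 mm thick, blue rim, clear middle, 156 mm wide, on the box walls (z = 62 to 70 mm when shut), front edge at jig x = -63 mm. 200 g; a stiff hinge (0.3 N m) keeps it where it is left; about 4 N at the grab bar opens it, once unbolted.
- cover_bar (a point): Middle of the cover's steel grab bar: round, 10 mm dia., along the jig's y, 88 mm free between its two arms, its axis 45 mm in front of the cover's edge and 174 mm from the hinge line; 66 mm above the bench when shut. Moves with the cover. Can be pinched from above, a finger on either side (40 mm free between bar and edge), and turns in the grip as the cover swings.
- cover_hinge (a point): Middle of the cover's hinge line, fixed on the jig at x = 66, y = 0, z = 66 mm in its frame; the line runs along the jig's y.
- unit: Control unit, 175 to 325 g: aluminium case 80 (x) x 60 (y) x 20 mm tall; on the middle of its top a black block 40 (x) x 24 (y) mm, z = 20 to 44 mm: grip this, across its 24 mm. Origin: centre of its underside, z up. Starts loose on the jig's inner floor under the cover, within 12 mm of the box's middle along each axis, turned up to 0.15 rad from the jig.
- pad: Green pad fixed on the bench, 170 (x) x 150 (y) mm, 8 mm thick; origin at the centre of its underside, on the bench. The unit goes on its middle.
- tub: Yellow compartment tub, 90 x 70 x 35 mm, origin under its centre; not part of the job.
- spool: Empty grey spool standing on end, 50 mm in diameter, 40 mm tall, origin under its centre; not part of the job.
- driver: Screwdriver, 150 mm long, lying on the bench; not part of the job.
Mind the look-alikes: they are no part of the job. There is more than one size of the bolt; the job needs the smallest.

How it is judged (in metres and radians):
On the way, in this order (a step that is already met when the one before it is completed fails the run):
1. the bolt is drawn back and down behind the bump, the cover still shut (y of bolt in the frame of jig between 0.168 and 0.192 m and z of bolt in the frame of jig below 0.0635 m and value of joint cover below 0.15 rad), for 0.2 s.
2. the cover stands upright or leans back (value of joint cover above 1.4 rad), for 0.2 s.
At the end, for the whole second after the job is handed in: Bolt foot down behind the bump (168 to 192 mm along the jig's y, under 3.5 mm above its seat, tilt under 0.12 rad); cover open past 1.4 rad; unit still, right way up (tilt under 0.1 rad), flat on the pad, centre within 35 mm of the pad's centre (y of bolt in the frame of jig between 0.168 and 0.192 m and z of bolt in the frame of jig below 0.0635 m and angle between bolt's own z axis and vertical below 0.12 rad and value of joint cover above 1.4 rad and horizontal distance between unit and pad below 0.035 m and z of unit in the frame of pad below 0.012 m and angle between unit's own z axis and vertical below 0.1 rad and linear speed of unit below 0.02 m/s); the robot touches nothing.
It fails at once if the unit was dropped (fell freely by more than about 20 mm) (contact force between unit and anything else below 0.05 N and linear speed of unit above 0.6 m/s).
It fails at once if the tub, the spool or the screwdriver was shifted by more than 30 mm (distance of any of tub, spool, driver from where it was at the start of the episode above 0.03 m).
It also fails if it takes over 66 s, if anything falls off the work surface, if the arm or the gripper's body presses on something with over 40 N, if the wrist force passes 120 N, or if a joint passes its speed limit or range.

## Working session

There is one attempt and no reset: what is moved stays moved. The work goes in short steps, Python scripts to look and compute and a tool call to move; the robot and the scene stay as the last step left them, time stands still between calls to the robot, and variables do not carry over. Pictures are saved under pics/ and viewed, and the job is handed in when it is done.

Besides the shell and the picture viewer there is one more tool, called after ">>>" as a command line: name --argument value ..., lists and objects as JSON in quotes. arm_command: Moves the arm, as the interface text tells. Its arguments: {"type":"object","properties":{"deltas":{"type":"array"},"grip":{"type":"number"},"newtons":{"type":"number"}},"required":["deltas"]}

```bash
mkdir -p pics; ls
python3 - <<'E'
from rig import readout, snapshot, job
import cv2,numpy as np,pickle
print(readout.get_obs())
for n in ["scene","side"]:
    s=snapshot(n); pickle.dump(s,open(f"{n}0.pkl","wb"))
    cv2.imwrite(f"pics/{n}0.png",s["color"][:,:,::-1]); print(n,s["mtx"],s["R"],s["t"], (s["z_map"]>0).mean())
E
```

```text
pics
{'time_s': 0.0, 'joint_pos': array([-7.15635659e+01,  1.38334612e+01,  2.14491008e-01,  7.64991035e+01,
       -6.46129219e-05,  8.99991050e+01]), 'qvel': array([ 0.0558453 , -0.02016783, -0.01407389, -0.04032052,  0.02495425,
       -0.06922622]), 'tau': array([ 1.10022070e-04, -3.72319758e+01,  2.52406186e+01,  1.67542370e-02,
       -1.35186955e-06, -1.64806596e-05]), 'position': array([ 0.15793372, -0.47376129,  0.23040709]), 'ee_rot': array([-90.00006277,   0.11807362, -71.56267082]), 'contact_force': array([ 0.38559999,  0.73887111, -0.29050718]), 'moment': array([-0.02207455, -0.03516124,  0.00096031]), 'gripper_width': 1.000854255344833}
scene [[405.91567213   0.         259.07009411]
 [  0.         405.91567213 193.9153573 ]
 [  0.           0.           1.        ]] [[-0.77834255  0.62767494  0.01438892]
 [ 0.44307048  0.56537452 -0.69572998]
 [-0.4448274  -0.53514094 -0.71815928]] [ 0.40704312 -0.21546024  1.28954897] 0.9959615071614584
side [[425.4685021    0.         253.66724493]
 [  0.         425.4685021  197.90666668]
 [  0.           0.           1.        ]] [[ 0.99036828 -0.1372118   0.01853597]
 [-0.06203148 -0.55939378 -0.8265777 ]
 [ 0.12378513  0.81746653 -0.56251731]] [-0.54918065  0.15647209  0.99395329] 0.9961446126302084
```

View pics/scene0.png

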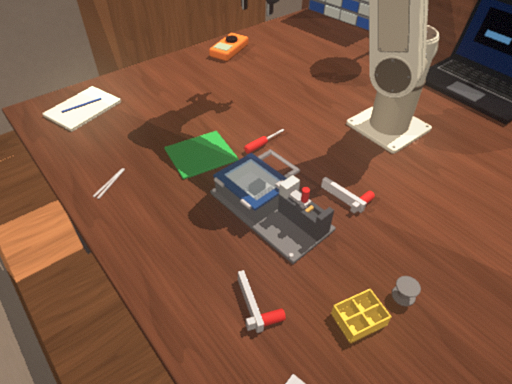

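View pics/side0.png

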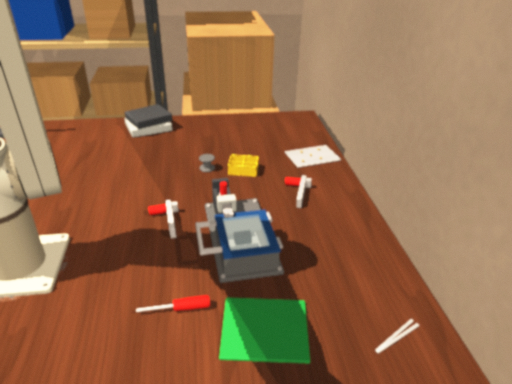

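Scene shows the jig's bolt with an upright red knob at (305,193), and two loose lying bolts with red knobs at (350,195) and (255,305). Only the one in the jig is captive under a keeper. Next I take an enlarged crop and the metric measurements.

```bash
cat > h.py <<'E'
import numpy as np,cv2,pickle
def cloud(s):
    z=s["z_map"];K=s["mtx"];v,u=np.mgrid[:z.shape[0],:z.shape[1]]
    P=np.stack([(u-K[0,2])/K[0,0]*z,(v-K[1,2])/K[1,1]*z,z],-1)
    return (P-s["t"])@s["R"]   # R^T (P-t)
def ray(s,uv,h):
    K=s["mtx"];d=s["R"].T@np.array([(uv[0]-K[0,2])/K[0,0],(uv[1]-K[1,2])/K[1,1],1]);c=-s["R"].T@s["t"]
    return c+d*(h-c[2])/d[2]
def proj(s,X):
    p=s["mtx"]@(s["R"]@np.asarray(X)+s["t"]);return p[:2]/p[2]
E
python3 - <<'E'
from h import *
for n,(a,b,c,d) in {"scene":(120,280,200,360),"side":(160,280,190,320)}.items():
    s=pickle.load(open(n+"0.pkl","rb"));W=cloud(s)
    im=s["color"][a:b,c:d]; k=min(800//im.shape[1],600//im.shape[0])
    cv2.imwrite(f"pics/{n}0c.png",cv2.resize(im,None,fx=k,fy=k,interpolation=cv2.INTER_CUBIC)[:,:,::-1])
    hsv=cv2.cvtColor(s["color"],cv2.COLOR_RGB2HSV)
    H,S,V=[hsv[...,i].astype(int) for i in range(3)]
    for nm,m in dict(red=((H<5)|(H>174))&(S>190)&(V>110),blue=(H>100)&(H<125)&(S>130)&(V>50),green=(H>50)&(H<75)&(S>150),yellow=(H>22)&(H<33)&(S>180)&(V>150)).items():
        N,l,st,c=cv2.connectedComponentsWithStats(m.astype(np.uint8))
        for i in range(1,N):
            if st[i,4]>25:
                p=W[l==i]; print(n,nm,st[i],c[i].round(),np.median(p,0).round(3),p.min(0).round(3),p.max(0).round(3))
E
```

```text
scene red [263 315  22  10  96] [273. 319.] [0.717 0.285 0.021] [0.694 0.271 0.012] [0.735 0.293 0.028]
scene blue [310   1  14  12 111] [316.   6.] [-0.44  -0.771  0.029] [-0.452 -0.812  0.008] [0.986 0.556 0.77 ]
scene blue [342   0  17  12 137] [350.   5.] [-0.467 -0.598  0.084] [-0.482 -0.64   0.064] [0.986 0.556 0.77 ]
scene blue [ 457    0   55   77 1555] [485.  41.] [-0.551 -0.045  0.082] [-0.6   -0.116  0.032] [0.986 0.556 0.77 ]
scene blue [357  17  11  12  95] [362.  22.] [-0.478 -0.528  0.027] [-0.489 -0.556  0.007] [-0.468 -0.498  0.047]
scene blue [242 190  35  18 176] [258. 199.] [0.575 0.051 0.071] [0.516 0.017 0.067] [0.986 0.556 0.77 ]
side red [285 177  15   9 124] [292. 181.] [0.707 0.268 0.019] [ 0.687  0.255 -0.004] [0.743 0.318 0.029]
side red [220 182   7  12  72] [223. 187.] [0.489 0.116 0.109] [ 0.431 -0.8    0.088] [0.497 0.124 0.699]
side red [148 204  18  11 159] [156. 209.] [0.31  0.164 0.019] [ 0.283  0.155 -0.002] [0.332 0.212 0.028]
side red [173 295  38  16 475] [192. 303.] [ 0.399 -0.183  0.02 ] [ 0.359 -0.8   -0.004] [ 0.437 -0.155  0.699]
side blue [   9    0   64   39 2146] [41. 18.] [-0.232  1.362  0.266] [-0.352 -0.8    0.181] [0.431 1.628 0.699]
side blue [216 211  64  47 845] [247. 237.] [ 0.535 -0.058  0.07 ] [ 0.431 -0.8    0.061] [0.598 0.059 0.699]
side green [ 219  298   91   66 5286] [265. 331.] [ 0.54  -0.262  0.008] [ 0.431 -0.8   -0.003] [ 0.638 -0.166  0.699]
side yellow [229 154  29  22 472] [243. 165.] [0.573 0.359 0.023] [ 0.431 -0.8    0.002] [0.62  0.426 0.699]
```

View pics/scene0c.png

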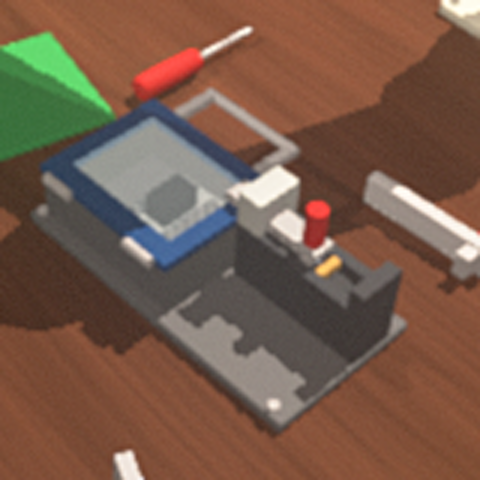

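View pics/side0c.png

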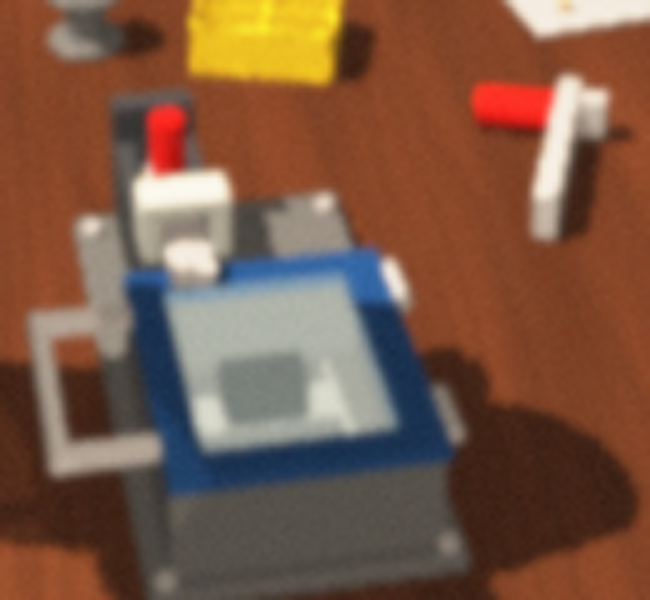

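Crops confirm the bolt: the jig's own one is standing with its bar through the white keeper and its nose over the blue cover. The other two lie loose on the bench and are bigger. Next is the jig pose, from the blue rim at z=70 mm.

Run:
```python
from h import *
for n in ["scene","side"]:
    s=pickle.load(open(n+"0.pkl","rb"));W=cloud(s)
    hsv=cv2.cvtColor(s["color"],cv2.COLOR_RGB2HSV);H,S,V=[hsv[...,i].astype(int) for i in range(3)]
    m=(H>100)&(H<128)&(S>90)&(V>40)
    box=np.zeros_like(m); 
    if n=="scene": box[150:215,205:295]=1
    else: box[205:275,205:290]=1
    m&=box
    v,u=np.nonzero(m)
    P=np.array([ray(s,(a,b),0.070) for a,b in zip(u,v)])
    ok=(W[m][:,2]>0.058)&(W[m][:,2]<0.08); P=P[ok]
    D=W[m][ok]
    for Q in (P,D):
        r=cv2.minAreaRect((Q[:,:2]*1000).astype(np.float32)); print(n,len(Q),r, cv2.boxPoints(r).round(0).tolist())
    # red knob top & white keeper
    k=((H<8)|(H>172))&(S>150)&(V>80); 
    b2=np.zeros_like(m)
    if n=="scene": b2[180:210,295:318]=1
    else: b2[175:202,212:232]=1
    k&=b2; Q=W[k]; print("knob",k.sum(),np.median(Q,0),[np.percentile(Q[:,2],p) for p in(5,95)])
    v,u=np.nonzero(k); a=np.median(u),np.median(v); print("mid px",a,(u.min(),u.max(),v.min(),v.max()),"ray@110",ray(s,a,.110).round(4))
    # keeper top
    t=(W[...,2]>.1)&(W[...,2]<.112)&(V>150)&(S<70)&(W[...,0]>.4)&(W[...,0]<.6)&(W[...,1]>-.05)&(W[...,1]<.2)
    Q=W[t]; print("keeper",t.sum(),cv2.minAreaRect((Q[:,:2]*1000).astype(np.float32)) if t.sum()>4 else 0,Q.mean(0) if t.sum() else 0)
    g=(H>45)&(H<80)&(S>120)
    v,u=np.nonzero(g);P=np.array([ray(s,(a,b),0.008) for a,b in zip(u,v)]);ok=(np.abs(P[:,0]-.53)<.15)&(np.abs(P[:,1]+.26)<.15);P=P[ok]
    r=cv2.minAreaRect((P[:,:2]*1000).astype(np.float32)); print("pad",r)
```

```text
scene 643 ((533.8101806640625, -15.141349792480469), (127.97612762451172, 156.24119567871094), 3.582937717437744) [[465.0, 59.0], [475.0, -97.0], [603.0, -89.0], [593.0, 67.0]]
scene 643 ((532.6150512695312, -15.206657409667969), (126.44599914550781, 154.75082397460938), 3.81093692779541) [[464.0, 58.0], [475.0, -97.0], [601.0, -88.0], [591.0, 66.0]]
knob 110 [0.49326878 0.1271594  0.10920226] [np.float64(0.08360153381311201), np.float64(0.11956867653337895)]
mid px (np.float64(305.0), np.float64(193.0)) (np.int64(301), np.int64(309), np.int64(186), np.int64(202)) ray@110 [0.4928 0.1266 0.11  ]
keeper 163 ((492.11004638671875, 74.01123809814453), (45.559329986572266, 25.324758529663086), 4.474618911743164) [0.49372679 0.0753817  0.10625403]
pad ((542.9675903320312, -245.812744140625), (152.6797637939453, 170.5524444580078), 80.83221435546875)
side 1026 ((529.9595336914062, -24.7376708984375), (128.735595703125, 165.01564025878906), 3.98663330078125) [[460.0, 53.0], [471.0, -112.0], [600.0, -103.0], [588.0, 62.0]]
side 1026 ((530.5958251953125, -20.896957397460938), (128.79806518554688, 158.88101196289062), 3.720503807067871) [[461.0, 54.0], [471.0, -104.0], [600.0, -96.0], [590.0, 63.0]]
knob 100 [0.4889559  0.11655748 0.10551843] [np.float64(0.07135461128514183), np.float64(0.11913249321489065)]
mid px (np.float64(223.0), np.float64(187.0)) (np.int64(219), np.int64(227), np.int64(181), np.int64(194)) ray@110 [0.4891 0.1126 0.11  ]
keeper 127 ((493.041015625, 69.69253540039062), (43.90727233886719, 27.454002380371094), 6.330781936645508) [0.49277861 0.06836047 0.10520083]
pad ((540.991455078125, -254.2727813720703), (154.70169067382812, 170.13914489746094), 80.13218688964844)
```

```bash
cat >> h.py <<'E'
from scipy.spatial.transform import Rotation as Ro
def pose():
    from rig import readout
    o=readout.get_obs(); R=Ro.from_euler('xyz',o["ee_rot"],degrees=True).as_matrix(); return np.array(o["position"]),R,o
def delta(p,yaw):
    """mm shift and turn in tool axes from current measured pose to TCP p (m), tool down, jaw dir yaw (deg)"""
    P,R,o=pose(); G=Ro.from_euler('xyz',[-90,0,yaw],degrees=True).as_matrix()
    d=R.T@(np.array(p)-P)*1000; a=Ro.from_matrix(R.T@G).as_rotvec(degrees=True)
    return d.round(1),a.round(2)
def wristcam(s,P,R):
    h=s["hand_eye"]; Rc=R@h[:3,:3]; tc=R@h[:3,3]+P
    s=dict(s); s["R"]=Rc.T; s["t"]=-Rc.T@tc; return s
E
python3 - <<'E'
from h import *; from rig import snapshot
P,R,o=pose(); s=snapshot("wrist"); print(s["hand_eye"].round(3),s["mtx"].round(1)); w=wristcam(s,P,R); print(w["R"].round(2), (-w["R"].T@w["t"]).round(3))
print(delta([.47,.04,.32],4))
E
```

```text
[[ 1.    -0.001  0.001  0.002]
 [-0.002 -0.285  0.958 -0.144]
 [-0.    -0.958 -0.285  0.07 ]
 [ 0.     0.     0.     1.   ]] [[302.1   0.  254.9]
 [  0.  302.1 192.8]
 [  0.    0.    1. ]]
[[ 0.32 -0.95 -0.  ]
 [-0.91 -0.3   0.29]
 [-0.27 -0.09 -0.96]] [ 0.225 -0.453  0.375]
(array([-389. ,  -88.8,  458.5]), array([-6.000e-02, -7.556e+01, -8.000e-02]))
```

>>> arm_command --deltas '[[[-30,-40,35,0,-6,0],[-65,-80,75,0,-12,0],[-97,-89,114,0,-19,0],[-130,-89,153,0,-25,0],[-162,-89,191,0,-31,0],[-194,-89,229,0,-38,0],[-227,-89,267,0,-44,0],[-259,-89,306,0,-50,0],[-285,-89,336,0,-56,0],[-310,-89,366,0,-62,0],[-335,-89,395,0,-68,0],[-355,-89,420,0,-75.5,0]]]' --grip -0.1

```text
time_s: 1.15
position: [0.4061, -0.0651, 0.32]
ee_rot: [-90.0, -0.0, 3.9]
contact_force: [2.2, -0.8, -0.0]
gripper_width: 0.454
```

Run:
```python
from h import *; from rig import snapshot
P,R,o=pose(); print(P,o["ee_rot"],o["joint_pos"].round(1),o["time_s"]);print(delta([.47,.04,.32],4))
```

```text
[ 0.40614915 -0.06510527  0.31998157] [-9.00125873e+01 -1.62308498e-02  3.92996767e+00] [-9.1  2.3 -0.1 87.5 -0.  77. ] 1.15
(array([ 70.9,  -0. , 100.5]), array([ 0.01, -0.07,  0.02]))
```

>>> arm_command --deltas '[[[20,0,30,0,0,0],[45,0,65,0,0,0],[71,0,100,0,0,0],[71,0,100,0,0,0],[71,0,100,0,0,0]]]'

```text
time_s: 1.57
position: [0.4708, 0.0391, 0.3188]
ee_rot: [-90.0, 0.1, 3.9]
contact_force: [-0.3, -0.2, 0.2]
gripper_width: 0.452
```

Run:
```python
from h import *; from rig import snapshot
P,R,o=pose(); s=wristcam(snapshot("wrist"),P,R); pickle.dump(s,open("wrist1.pkl","wb")); print(P,o["time_s"],o["qvel"].round(1))
cv2.imwrite("pics/wrist1.png",s["color"][:,:,::-1])
```

```text
[0.47081062 0.03907969 0.31875325] 1.5667 [-3.4 -2.2 -1.8  1.  -0.9 -0.9]
```

View pics/wrist1.png

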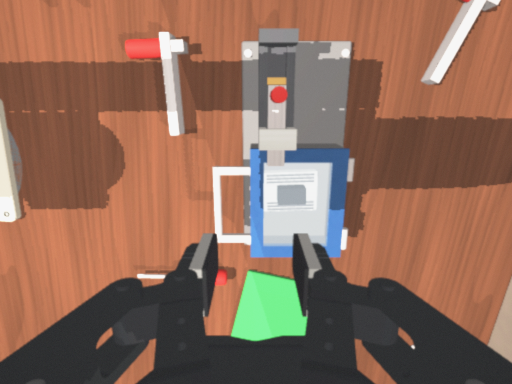

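The wrist view shows the jig's knob at (279,95), the brass bump at (277,81), the keeper at (278,138), the bar at (218,205) and the unit block at (291,195) under the clear cover.

Run:
```python
from h import *
s=pickle.load(open("wrist1.pkl","rb"));W=cloud(s)
hsv=cv2.cvtColor(s["color"],cv2.COLOR_RGB2HSV);H,S,V=[hsv[...,i].astype(int) for i in range(3)]
def rect(m,box,h,nm,minok=None):
    b=np.zeros_like(m);b[box[0]:box[1],box[2]:box[3]]=1;m=m&b
    v,u=np.nonzero(m);P=np.array([ray(s,(a,c),h) for a,c in zip(u,v)])
    r=cv2.minAreaRect((P[:,:2]*1000).astype(np.float32));print(nm,m.sum(),np.round(r[0],1),np.round(r[1],1),round(r[2],1),"depth z",np.percentile(W[m][:,2],[10,50,90]).round(3),"px",u.mean().round(1),v.mean().round(1), np.median(W[m],0).round(4))
rect(((H<8)|(H>172))&(S>150)&(V>120),(80,110,265,295),.118,"knob")
rect((H>10)&(H<28)&(S>140)&(V>120),(74,90,262,292),.068,"bump")
rect((W[...,2]>.1)&(W[...,2]<.112),(120,160,250,305),.106,"keeper")
rect((H>100)&(H<128)&(S>110)&(V>40),(140,265,240,360),.070,"cover")
m=(S<50)&(V>160)&(W[...,2]>.05)
rect(m,(160,250,205,224),.071,"bar")
# box plate etc
d=(W[...,2]>.08)&(W[...,2]<.096); rect(d,(20,60,250,310),.090,"stop")
g=(H>45)&(H<80)&(S>120); rect(g,(260,345,220,320),.008,"pad")
k=8;c=s["color"][70:160,240:330]; cv2.imwrite("pics/w1c.png",cv2.resize(c,None,fx=6,fy=6,interpolation=cv2.INTER_CUBIC)[:,:,::-1])
```

```text
knob 199 [488.8 119.1] [16.6 15.2] 48.3 depth z [0.118 0.119 0.12 ] px 278.5 94.4 [0.4887 0.1192 0.1193]Traceback (most recent call last):
  File "<stdin>", line 9, in <module>
  File "<stdin>", line 7, in rect
IndexError: too many indices for array: array is 1-dimensional, but 2 were indexed
```

Run:
```python
from h import *
s=pickle.load(open("wrist1.pkl","rb"));W=cloud(s)
hsv=cv2.cvtColor(s["color"],cv2.COLOR_RGB2HSV);H,S,V=[hsv[...,i].astype(int) for i in range(3)]
def rect(m,box,h,nm,minok=None):
    b=np.zeros_like(m);b[box[0]:box[1],box[2]:box[3]]=1;m=m&b
    if m.sum()<5: print(nm,"none");return
    v,u=np.nonzero(m);P=np.array([ray(s,(a,c),h) for a,c in zip(u,v)])
    r=cv2.minAreaRect((P[:,:2]*1000).astype(np.float32));print(nm,m.sum(),np.round(r[0],1),np.round(r[1],1),round(r[2],1),"depth z",np.percentile(W[m][:,2],[10,50,90]).round(3),"px",u.mean().round(1),v.mean().round(1), np.median(W[m],0).round(4))
print(hsv[81,277])
rect((H>8)&(H<32)&(S>100)&(V>90),(76,88,264,290),.068,"bump")
rect((W[...,2]>.1)&(W[...,2]<.112),(120,160,250,305),.106,"keeper")
rect((H>100)&(H<128)&(S>110)&(V>40),(140,265,240,360),.070,"cover")
m=(S<50)&(V>160)&(W[...,2]>.05)
rect(m,(160,250,205,224),.071,"bar")
d=(W[...,2]>.08)&(W[...,2]<.096); rect(d,(20,60,250,310),.090,"stop")
g=(H>45)&(H<80)&(S>120); rect(g,(260,345,220,320),.008,"pad")
c=s["color"][70:160,240:330]; cv2.imwrite("pics/w1c.png",cv2.resize(c,None,fx=6,fy=6,interpolation=cv2.INTER_CUBIC)[:,:,::-1])
```

```text
[ 19 137 224]
bump 150 [487.8 136.7] [22.2  8.1] 3.8 depth z [0.066 0.069 0.07 ] px 276.1 80.5 [0.4878 0.1366 0.0691]
keeper 798 [492.2  69.9] [44.2 23.2] 3.9 depth z [0.106 0.107 0.108] px 276.5 139.0 [0.4917 0.0702 0.1074]
cover 3760 [530.4 -22. ] [129.1 154.9] 3.9 depth z [0.071 0.072 0.073] px 299.6 198.6 [ 0.5348 -0.0071  0.0715]
bar 572 [422.4 -29.2] [ 13.5 110.1] 2.1 depth z [0.07  0.072 0.073] px 217.5 201.9 [ 0.4218 -0.0221  0.0717]
stop 622 [485.  182.2] [43.2 15.1] 3.8 depth z [0.089 0.091 0.092] px 278.0 35.5 [0.4846 0.1821 0.091 ]
pad 3420 [ 523.1 -243.8] [141.3 130.3] 81.0 depth z [0.009 0.01  0.011] px 271.3 309.1 [ 0.5133 -0.2365  0.0099]
```

View pics/w1c.png

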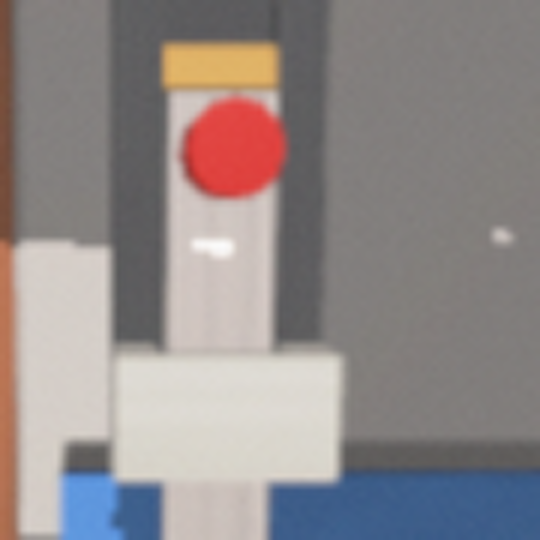

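Run:
```python
from h import *
print(delta([.4887,.1192,.088],3.9));
```

```text
(array([ 24.4, 231. ,  80.2]), array([ 0.03, -0.17, -0.12]))
```

>>> arm_command --deltas '[[[10,20,30,0,0,0],[24,50,65,0,0,0],[24,85,80,0,0,0],[24,120,80,0,0,0],[24,155,80,0,0,0],[24,185,80,0,0,0],[24,190,80,0,0,0],[24,190,80,0,0,0]]]' --grip -0.1

```text
time_s: 2.28
position: [0.4871, 0.1165, 0.1284]
ee_rot: [-90.1, 0.3, 3.5]
contact_force: [0.1, -0.5, -0.3]
gripper_width: 0.45
```

Run:
```python
from h import *
from rig import snapshot
P,R,o=pose(); s=wristcam(snapshot("wrist"),P,R)
print(P,o["qvel"].round(1),delta([.4887,.1192,.088],3.9)); cv2.imwrite("pics/wrist2.png",s["color"][:,:,::-1])
```

```text
[0.48708229 0.11645646 0.12838968] [ 0.3 -2.3  5.   1.6  0.2  0. ] (array([-0.2, 42.5,  2.1]), array([ 0.02, -0.42, -0.04]))
```

View pics/wrist2.png

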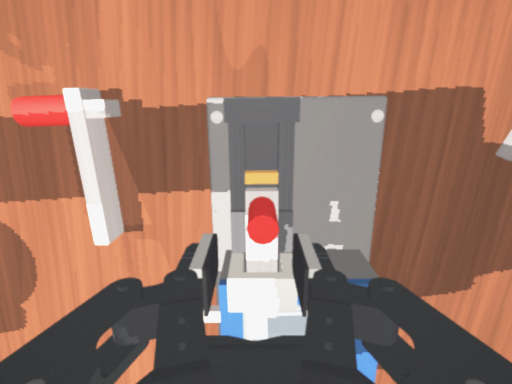

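The knob, at (263,218), lies between the fingers. Going down and closing.

>>> arm_command --deltas '[[[0,15,1,0,0,0],[0,30,1,0,0,0],[0,40,1,0,0,0],[0,41,1,0,0,0],[0,41,1,0,0,0],[0,41,1,0,0,0]]]'

```text
time_s: 2.83
position: [0.4903, 0.1195, 0.0904]
ee_rot: [-90.0, -0.1, 3.6]
contact_force: [-0.0, 0.6, 0.2]
gripper_width: 0.448
```

>>> arm_command --deltas '[[[0,0,0,0,0,0],[0,0,0,0,0,0],[0,0,0,0,0,0],[0,0,0,0,0,0],[0,0,0,0,0,0],[0,0,0,0,0,0]]]' --grip -1 --newtons 60

```text
time_s: 3.33
position: [0.4902, 0.1196, 0.0901]
ee_rot: [-90.0, -0.1, 3.6]
contact_force: [0.0, 0.1, 5.4]
gripper_width: 0.19
```

Run:
```python
from h import *
P,R,o=pose(); print(P,o["ee_rot"],o["contact_force"],o["gripper_width"])
dx=P[:2]-np.array([.5286,-.0219]);c,s=np.cos(np.radians(3.9)),np.sin(np.radians(3.9)); print("jig xy",c*dx[0]+s*dx[1],-s*dx[0]+c*dx[1])
print(R.T@np.array([-.068,.998,0])*34.6)
```

```text
[0.49019038 0.11963288 0.09011654] [-89.98460787  -0.14569851   3.6032802 ] [0.01292028 0.10742756 5.42894702] 0.19014037829160957
jig xy -0.028694270432171695 0.1438175675100621
[-1.77968381e-01  8.84529689e-03  3.46104040e+01]
```

>>> arm_command --deltas '[[[0,-3,0,0,0,0],[0,-6,0,0,0,0],[0,-9,0,0,0,0],[0,-12,0,0,0,0],[0,-12,0,0,0,0],[0,-12,0,0,0,0]]]'

```text
time_s: 3.83
position: [0.4893, 0.1195, 0.101]
ee_rot: [-90.0, -0.0, 3.6]
contact_force: [0.3, -0.3, -1.5]
gripper_width: 0.187
```

Run:
```python
from h import *
from rig import snapshot
P,R,o=pose(); s=wristcam(snapshot("wrist"),P,R);print(P,o["ee_rot"],o["contact_force"],o["gripper_width"])
s2=snapshot("side"); 
a=cv2.resize(s["color"][130:300,190:340],None,fx=2.5,fy=2.5); b=cv2.resize(s2["color"][160:250,190:270],None,fx=4.7,fy=4.7)
h=min(a.shape[0],b.shape[0]);cv2.imwrite("pics/lift.png",np.hstack([a[:h],b[:h]])[:,:,::-1])
```

```text
[0.48926351 0.11945724 0.10098385] [-8.99953877e+01 -9.47614152e-03  3.59994337e+00] [ 0.25628543 -0.31689247 -1.48342375] 0.18729667270829026
```

View pics/lift.png

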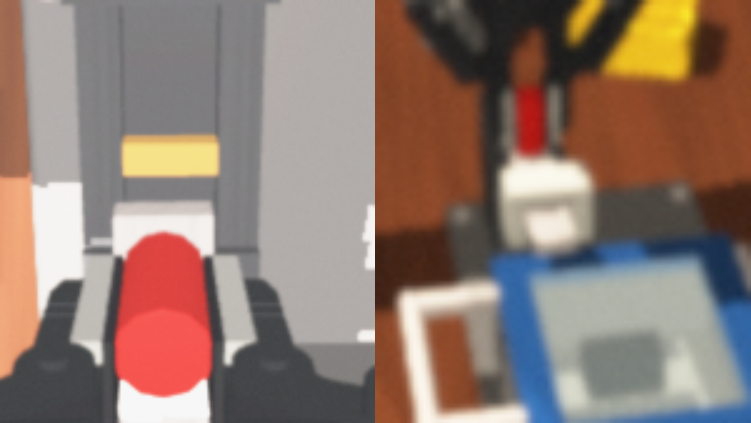

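The bolt is lifted about 11 mm, with its 1.4 N weight showing on the wrist. Drawing it back 34.5 mm.

>>> arm_command --deltas '[[[0,-1.5,3,0,0,0],[0,-1.5,8,0,0,0],[0,-1.5,13,0,0,0],[0,-1.5,18,0,0,0],[0,-1.5,23,0,0,0],[0,-1.5,28,0,0,0],[0,-1.5,32,0,0,0],[0,-1.5,34.5,0,0,0],[0,-1.5,34.5,0,0,0],[0,-1.5,34.5,0,0,0]]]'

```text
time_s: 4.77
position: [0.487, 0.154, 0.1024]
ee_rot: [-90.0, 0.0, 3.6]
contact_force: [-0.7, -0.5, -2.1]
gripper_width: 0.185
```

>>> arm_command --deltas '[[[0,3,0,0,0,0],[0,6,0,0,0,0],[0,9,0,0,0,0],[0,12,0,0,0,0],[0,12,0,0,0,0],[0,12,0,0,0,0]]]'

```text
time_s: 5.27
position: [0.4869, 0.1537, 0.0902]
ee_rot: [-90.0, 0.0, 3.6]
contact_force: [-0.4, 1.0, -1.2]
gripper_width: 0.189
```

```bash
cat > jig.py <<'E'
import numpy as np
O=np.array([.5286,-.0219]);c,s=np.cos(np.radians(3.9)),np.sin(np.radians(3.9))
def tojig(P): d=np.array(P)[:2]-O; return c*d[0]+s*d[1],-s*d[0]+c*d[1]
def toworld(x,y,z): return [O[0]+c*x-s*y,O[1]+s*x+c*y,z]
E
python3 - <<'E'
from h import *
from jig import *
from rig import snapshot
P,R,o=pose(); S=wristcam(snapshot("wrist"),P,R);print(P,o["ee_rot"],o["contact_force"],o["gripper_width"],tojig(P))
cv2.imwrite("pics/drawn.png",cv2.resize(S["color"][100:320,160:380],None,fx=2.7,fy=2.7)[:,:,::-1])
E
```

```text
[0.4869352  0.15365661 0.09020055] [-9.00084166e+01  1.55605972e-02  3.58310140e+00] [-0.3665626   1.01719622 -1.15940203] 0.1886175029473872 (np.float64(-0.029627781656284248), np.float64(0.17798391185954293))
```

View pics/drawn.png

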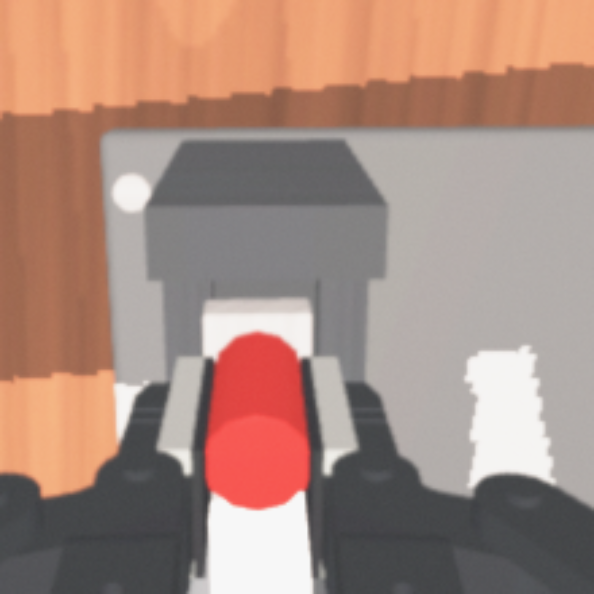

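The bar is now behind the bump. Its weight is still on the wrist, so I lower a touch until it seats, then open.

>>> arm_command --deltas '[[[0,1,0,0,0,0],[0,1.5,0,0,0,0],[0,1.5,0,0,0,0],[0,1.5,0,0,0,0]]]'

```text
time_s: 5.65
position: [0.487, 0.1538, 0.0901]
ee_rot: [-90.0, -0.0, 3.6]
contact_force: [-3.4, -0.5, 6.7]
gripper_width: 0.191
```

>>> arm_command --deltas '[[[0,0,0,0,0,0],[0,0,0,0,0,0],[0,0,0,0,0,0],[0,0,0,0,0,0]]]' --grip -0.1

```text
time_s: 5.98
position: [0.4871, 0.1538, 0.0887]
ee_rot: [-90.0, 0.0, 3.6]
contact_force: [-0.6, -0.3, 0.5]
gripper_width: 0.451
```

>>> arm_command --deltas '[[[0,-20,0,0,0,0],[0,-45,0,0,0,0],[0,-80,0,0,0,0],[0,-110,0,0,0,0],[0,-130,0,0,0,0],[0,-130,0,0,0,0]]]'

```text
time_s: 6.48
position: [0.4899, 0.1547, 0.224]
ee_rot: [-89.9, -0.5, 3.6]
contact_force: [-0.3, -0.1, 0.6]
gripper_width: 0.453
```

Run:
```python
from h import *
from jig import *
from rig import snapshot
P,R,o=pose(); s_=wristcam(snapshot("wrist"),P,R);W=cloud(s_)
hsv=cv2.cvtColor(s_["color"],cv2.COLOR_RGB2HSV);H,S,V=[hsv[...,i].astype(int) for i in range(3)]
m=((H<8)|(H>172))&(S>150)&(V>120)&(abs(W[...,2]-.118)<.006)
v,u=np.nonzero(m);Q=np.array([ray(s_,(a,b),.118) for a,b in zip(u,v)]);q=(Q.min(0)+Q.max(0))/2
print(m.sum(),q,tojig(q),"z top",np.median(W[m][:,2]))
print(P,o["contact_force"],o["gripper_width"])
cv2.imwrite("pics/drawn2.png",s_["color"][:,:,::-1])
print("bar",toworld(-108,0,.05) if 0 else toworld(-.108,0,.047)); print(delta(toworld(-.108,0,.1),3.9))
```

```text
317 [0.4856828  0.15495489 0.118     ] (np.float64(-0.0307889833766721), np.float64(0.17936436824125443)) z top 0.11940497615768045
[0.48986031 0.15472554 0.22398647] [-0.26522943 -0.1163035   0.63549492] 0.45301493416005
bar [np.float64(0.42085009788575456), np.float64(-0.029245651391846803), 0.047]
(array([ -80. ,  120.8, -179.2]), array([-0.08, -0.3 ,  0.33]))
```

View pics/drawn2.png

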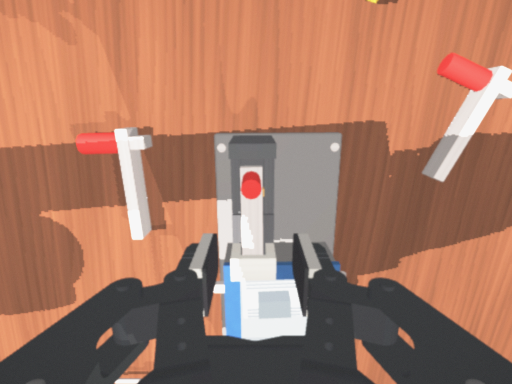

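The knob top is back at its starting height (119 mm) and at jig y = 179 mm, so the bolt is seated. Next is the grab bar.

>>> arm_command --deltas '[[[-15,0,-33,0,0,0],[-30,0,-67,0,0,0],[-45,0,-100,0,0,0],[-60,20,-135,0,0,0],[-75,50,-165,0,0,0],[-80,80,-179,0,-0.3,0],[-80,95,-179,0,-0.3,0],[-80,100,-179,0,-0.3,0],[-80,100,-179,0,-0.3,0],[-80,100,-179,0,-0.3,0]]]'

```text
time_s: 7.37
position: [0.4186, -0.0295, 0.1189]
ee_rot: [-90.0, 0.0, 3.9]
contact_force: [-0.0, 0.7, -0.0]
gripper_width: 0.451
```

Run:
```python
from h import *
from jig import *
from rig import snapshot
P,R,o=pose(); s_=wristcam(snapshot("wrist"),P,R)
print(P,o["qvel"].round(1),delta(toworld(-.108,0,.047),3.9))
cv2.imwrite("pics/bar.png",s_["color"][:,:,::-1])
```

```text
[ 0.41864982 -0.02947913  0.118887  ] [ 0.6 -0.9  1.8  0.3 -0.1  0.1] (array([ 1.4, 72.6,  0. ]), array([0.01, 0.06, 0.07]))
```

View pics/bar.png

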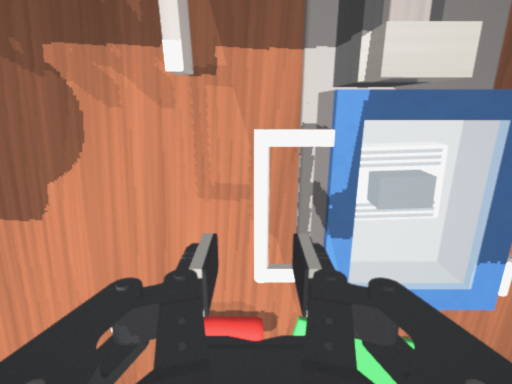

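The bar, at column 262, lies between the fingers and the driver is well clear. Descending and pinching.

>>> arm_command --deltas '[[[2,25,0,0,0,0],[2,50,0,0,0,0],[2,66,0,0,0,0],[2,71,0,0,0,0],[2,71,0,0,0,0]]]'

```text
time_s: 7.83
position: [0.4205, -0.0291, 0.0477]
ee_rot: [-90.0, 0.1, 4.0]
contact_force: [-0.9, -0.4, 0.5]
gripper_width: 0.45
```

>>> arm_command --deltas '[[[0,0,0,0,0,0],[0,0,0,0,0,0],[0,0,0,0,0,0],[0,0,0,0,0,0],[0,0,0,0,0,0],[0,0,0,0,0,0]]]' --grip -1 --newtons 35

```text
time_s: 8.33
position: [0.4231, -0.0295, 0.0494]
ee_rot: [-90.0, -0.3, 3.9]
contact_force: [4.2, 1.2, 5.6]
gripper_width: 0.102
```

Run:
```python
from h import *
from jig import *
P,R,o=pose(); print(P,o["ee_rot"],o["contact_force"],o["gripper_width"],tojig(P))
r=174
for th in np.arange(.1,1.76,.075): print(round(th,3),(r*(1-np.cos(th))).round(1),(-r*np.sin(th)).round(1))
```

```text
[ 0.42308364 -0.02954196  0.04936768] [-89.99690368  -0.31661077   3.90914561] [4.16999274 1.2073244  5.5580276 ] 0.10187329116157035 (np.float64(-0.10579177930111841), np.float64(-0.00044754258692760503))
0.1 0.9 -17.4
0.175 2.7 -30.3
0.25 5.4 -43.0
0.325 9.1 -55.6
0.4 13.7 -67.8
0.475 19.3 -79.6
0.55 25.7 -90.9
0.625 32.9 -101.8
0.7 40.9 -112.1
0.775 49.7 -121.8
0.85 59.2 -130.7
0.925 69.3 -139.0
1.0 80.0 -146.4
1.075 91.2 -153.0
1.15 102.9 -158.8
1.225 115.0 -163.7
1.3 127.5 -167.7
1.375 140.1 -170.7
1.45 153.0 -172.7
1.525 166.0 -173.8
1.6 179.1 -173.9
1.675 192.1 -173.1
1.75 205.0 -171.2
```

>>> arm_command --deltas '[[[0.5,-10,0,0,0,0],[1.5,-20,0,0,0,0],[2.7,-30.3,0,0,0,0],[5.4,-43,0,0,0,0],[9,-55.5,0,0,0,0],[13.7,-67.8,0,0,0,0],[19.3,-79.6,0,0,0,0],[25.7,-91,0,0,0,0],[33,-102,0,0,0,0],[41,-112,0,0,0,0],[49.7,-122,0,0,0,0],[49.7,-122,0,0,0,0]]]'

```text
time_s: 9.33
position: [0.4713, -0.0262, 0.1703]
ee_rot: [-90.0, -0.0, 3.9]
contact_force: [3.6, 1.0, -3.1]
gripper_width: 0.102
```

Run:
```python
from h import *
from jig import *
from rig import snapshot
P,R,o=pose(); print(P,o["ee_rot"],o["contact_force"],o["gripper_width"],tojig(P))
s=snapshot("side");cv2.imwrite("pics/open1.png",cv2.resize(s["color"][130:290,170:340],None,fx=3.5,fy=3.5)[:,:,::-1])
```

```text
[ 0.47128435 -0.02624837  0.17030955] [-8.99981279e+01 -4.31465373e-02  3.90402536e+00] [ 3.61490856  0.95566102 -3.05203553] 0.10232738704244716 (np.float64(-0.05747867980971676), np.float64(-0.0004399558217030985))
```

View pics/open1.png

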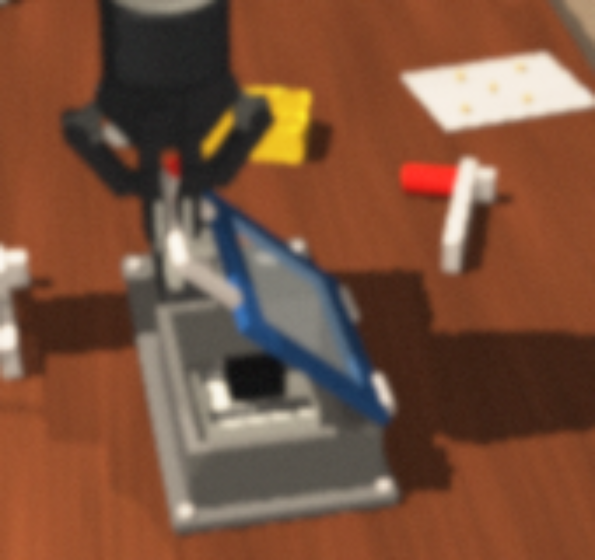

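The cover is swinging with small forces, so I continue the arc to about 1.7 rad.

>>> arm_command --deltas '[[[9.5,-8.8,0,0,0,0],[19.6,-17,0,0,0,0],[30.3,-24.6,0,0,0,0],[41.5,-31.2,0,0,0,0],[53.2,-37,0,0,0,0],[65.3,-41.9,0,0,0,0],[77.8,-45.9,0,0,0,0],[90.4,-48.9,0,0,0,0],[103.3,-50.9,0,0,0,0],[116.3,-52,0,0,0,0],[129.4,-52,0,0,0,0],[142.4,-51.3,0,0,0,0]]]'

```text
time_s: 10.38
position: [0.6104, -0.0168, 0.2222]
ee_rot: [-90.0, 0.2, 3.9]
contact_force: [-2.5, 0.6, 7.3]
gripper_width: 0.101
```

>>> arm_command --deltas '[[[8,1,0,0,0,0],[13,2,0,0,0,0],[13,2,0,0,0,0]]]'

```text
time_s: 10.63
position: [0.6249, -0.0158, 0.2198]
ee_rot: [-90.0, 0.0, 3.9]
contact_force: [2.2, 1.0, 5.8]
gripper_width: 0.101
```

Run:
```python
from h import *
from jig import *
from rig import snapshot
P,R,o=pose(); print(P,o["ee_rot"],o["contact_force"],o["gripper_width"],tojig(P))
s=snapshot("side");cv2.imwrite("pics/open2.png",cv2.resize(s["color"][90:290,170:340],None,fx=3,fy=3)[:,:,::-1])
```

```text
[ 0.62491209 -0.0157638   0.2198421 ] [-9.00102758e+01  3.82797202e-03  3.90128017e+00] [2.23178115 0.96657233 5.83874113] 0.10132199631377366 (np.float64(0.09650641353593187), np.float64(-0.0004286998517017953))
```

View pics/open2.png

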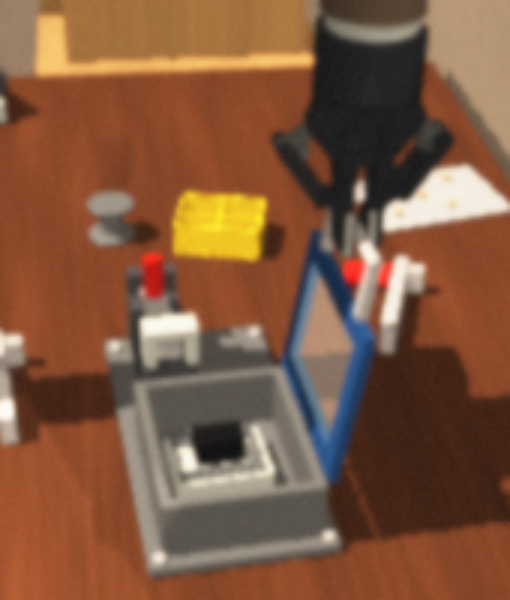

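The cover stands past upright at about 1.75 rad. Releasing, going up, then over the box with the jaws turned to the jig's y.

>>> arm_command --deltas '[[[0,0,0,0,0,0],[0,0,0,0,0,0],[0,0,0,0,0,0],[0,0,0,0,0,0],[0,-20,0,0,0,0],[0,-45,0,0,0,0],[0,-75,0,0,0,0],[0,-90,0,0,0,0],[-30,-90,0,0,0,0],[-65,-90,0,0,0,0],[-100,-90,0,0,0,0],[-130,-90,0,0,0,0]]]' --grip -0.1

```text
time_s: 11.68
position: [0.4929, -0.0248, 0.3086]
ee_rot: [-90.0, 0.1, 3.9]
contact_force: [0.4, -0.5, 0.7]
gripper_width: 0.451
```

Run:
```python
from h import *
from jig import *
P,R,o=pose(); print(P,o["joint_pos"].round(1),delta([.47,-.02,.27],93.9))
```

```text
[ 0.49290932 -0.02476312  0.30860418] [-2.9 12.   9.5 87.5 -0.  83.2] (array([-22.5,  38.6,   6.3]), array([-8.000e-02, -9.001e+01, -9.000e-02]))
```

>>> arm_command --deltas '[[[-2,0,0,0,-7,0],[-4,0,0,0,-14,0],[-6,0,1,0,-21,0],[-8,2,1,0,-28,0],[-10,5,2,0,-35,0],[-12,10,2,0,-42,0],[-14,14,3,0,-49,0],[-16,18,4,0,-56,0],[-18,23,5,0,-63,0],[-20,28,6,0,-70,0],[-22,33,6,0,-77,0],[-22,38,6,0,-84,0]]]'

```text
time_s: 12.68
position: [0.4721, -0.0202, 0.2707]
ee_rot: [-89.9, 0.0, 88.2]
contact_force: [-0.0, 0.2, -0.0]
gripper_width: 0.45
```

>>> arm_command --deltas '[[[0,0,0,0,-6,0],[0,0,0,0,-6,0],[0,0,0,0,-6,0]]]'

```text
time_s: 12.93
position: [0.4726, -0.0201, 0.271]
ee_rot: [-90.0, 0.0, 93.7]
contact_force: [0.6, -0.1, -0.5]
gripper_width: 0.451
```

Run:
```python
from h import *
from rig import snapshot
P,R,o=pose(); s=wristcam(snapshot("wrist"),P,R); pickle.dump(s,open("wrist3.pkl","wb")); print(P,o["ee_rot"],o["joint_pos"].round(1),o["time_s"],o["qvel"].round(1))
cv2.imwrite("pics/wrist3.png",s["color"][:,:,::-1])
```

```text
[ 0.47264229 -0.02013876  0.27104317] [-8.99602094e+01  1.26207840e-03  9.37387354e+01] [-2.4  9.9  1.3 81.4 -0.  -6.2] 12.9333 [ 0.  -0.   0.5 -0.1 -0.   0.2]
```

View pics/wrist3.png

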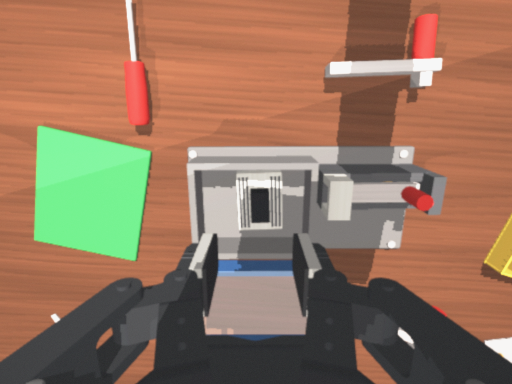

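The unit's black block is at (260,206) in the open box, the whole pad is visible near (92,195), and the bolt's knob is behind at (418,198).

Run:
```python
from h import *
from jig import *
s_=pickle.load(open("wrist3.pkl","rb"));W=cloud(s_)
hsv=cv2.cvtColor(s_["color"],cv2.COLOR_RGB2HSV);H,S,V=[hsv[...,i].astype(int) for i in range(3)]
def rect(m,box,h,nm):
    b=np.zeros_like(m);b[box[0]:box[1],box[2]:box[3]]=1;m=m&b
    v,u=np.nonzero(m);P=np.array([ray(s_,(a,c),h) for a,c in zip(u,v)])
    r=cv2.minAreaRect((P[:,:2]*1000).astype(np.float32));print(nm,m.sum(),np.round(r[0],1),np.round(r[1],1),round(r[2],1),"depth z",np.percentile(W[m][:,2],[10,50,90]).round(3),"mean",P.mean(0).round(4)[:2])
rect((abs(W[...,2]-.057)<.004),(180,228,240,280),.056,"block(depth)")
rect((V<60)&(W[...,2]>.052)&(W[...,2]<.062),(180,228,240,280),.056,"block(dark)")
rect((W[...,2]>.028)&(W[...,2]<.038),(170,235,232,288),.032,"case")
g=(H>45)&(H<80)&(S>120); rect(g,(100,280,10,170),.008,"pad")
rect((W[...,2]>.1)&(W[...,2]<.112),(165,230,310,360),.106,"keeper"); print(toworld(-.03,.094,.1))
c=s_["color"][160:250,215:305];cv2.imwrite("pics/unitc.png",cv2.resize(c,None,fx=6,fy=6,interpolation=cv2.INTER_CUBIC)[:,:,::-1])
```

```text
block(depth) 580 [523.1 -14.3] [40.9 23.9] 6.7 depth z [0.056 0.057 0.058] mean [ 0.5229 -0.0142]
block(dark) 498 [522.3 -13.6] [40.1 20.7] 6.3 depth z [0.056 0.057 0.058] mean [ 0.5222 -0.0136]
case 1941 [522.9 -14.6] [80.8 59.5] 5.1 depth z [0.032 0.034 0.035] mean [ 0.5192 -0.0146]
pad 10203 [ 540.9 -251.9] [149.6 169.3] 80.4 depth z [0.009 0.01  0.011] mean [ 0.5456 -0.2526]
keeper 976 [491.6  68.7] [45.1 26. ] 3.9 depth z [0.106 0.107 0.108] mean [0.4913 0.0688]
[np.float64(0.49227603431239847), np.float64(0.06984186349058946), 0.1]
```

View pics/unitc.png

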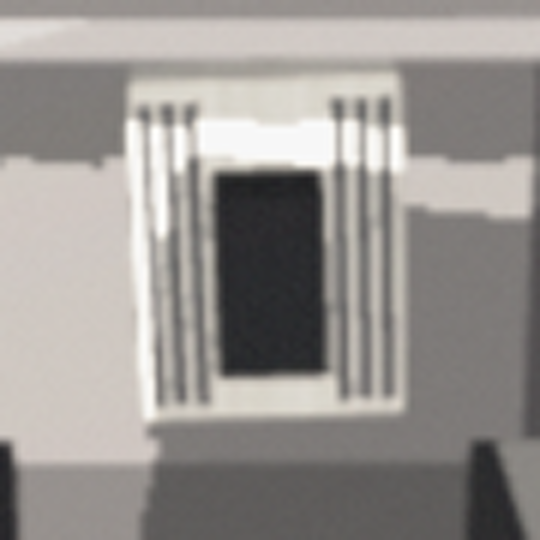

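Run:
```python
from h import *
print(delta([.523,-.0144,.036],96))
```

```text
(array([  2.5, 235.2, -50.5]), array([-0.02, -2.25, -0.01]))
```

>>> arm_command --deltas '[[[1,20,-15,0,-1,0],[2,45,-30,0,-2,0],[2.5,75,-45,0,-2.3,0],[2.5,105,-50.5,0,-2.3,0],[2.5,135,-50.5,0,-2.3,0],[2.5,165,-50.5,0,-2.3,0],[2.5,185,-50.5,0,-2.3,0],[2.5,185,-50.5,0,-2.3,0],[2.5,185,-50.5,0,-2.3,0]]]' --grip 0.1

```text
time_s: 13.73
position: [0.5224, -0.0141, 0.0855]
ee_rot: [-89.8, -0.0, 96.1]
contact_force: [0.2, 0.7, 1.0]
gripper_width: 0.55
```

Run:
```python
from h import *
from rig import snapshot
P,R,o=pose(); s=snapshot("wrist")
print(P,o["qvel"].round(1),o["contact_force"],delta([.523,-.0144,.036],96))
cv2.imwrite("pics/wrist4.png",s["color"][:,:,::-1])
```

```text
[ 0.52236133 -0.01414113  0.08552784] [-0.  -2.2  2.9  0.4 -0.1 -0.3] [0.20073165 0.67655852 0.96424146] (array([-0.1, 51. ,  0.8]), array([ 0.04,  0.15, -0.01]))
```

View pics/wrist4.png

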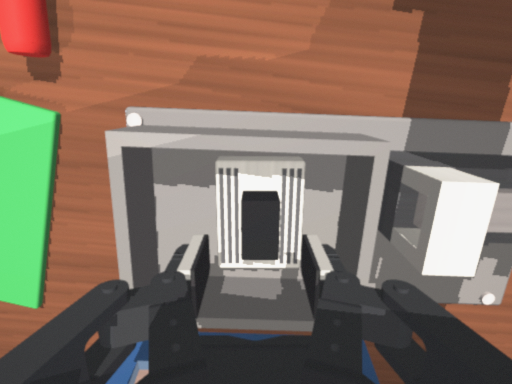

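The block (260,225) is centred between the fingers. Descending 50 mm and closing.

>>> arm_command --deltas '[[[0,15,0,0,0,0],[0,30,0,0,0,0],[0,42,0,0,0,0],[0,49,0,0,0,0],[0,50,0,0,0,0],[0,50,0,0,0,0]]]'

```text
time_s: 14.28
position: [0.5241, -0.0142, 0.0373]
ee_rot: [-90.1, 0.0, 96.2]
contact_force: [0.2, -0.7, 0.3]
gripper_width: 0.548
```

>>> arm_command --deltas '[[[0,0,0,0,0,0],[0,0,0,0,0,0],[0,0,0,0,0,0],[0,0,0,0,0,0],[0,0,0,0,0,0],[0,0,0,0,0,0]]]' --grip -1 --newtons 60

```text
time_s: 14.78
position: [0.5244, -0.0137, 0.0378]
ee_rot: [-90.2, -0.0, 96.2]
contact_force: [-0.7, 2.0, 5.9]
gripper_width: 0.265
```

>>> arm_command --deltas '[[[0,-4,0,0,0,0],[0,-10,0,0,0,0],[0,-15,0,0,0,0],[0,-15,0,0,0,0],[0,-15,0,0,0,0]]]'

```text
time_s: 15.2
position: [0.5235, -0.0143, 0.0516]
ee_rot: [-90.0, 0.0, 96.2]
contact_force: [-0.3, 0.8, -2.9]
gripper_width: 0.265
```

Run:
```python
from h import *
from rig import snapshot
P,R,o=pose(); s=snapshot("wrist"); s2=snapshot("side")
print(P,o["ee_rot"],o["contact_force"],o["gripper_width"])
a=cv2.resize(s["color"],None,fx=.9,fy=.9);b=cv2.resize(s2["color"][170:290,190:310],(345,345))
cv2.imwrite("pics/wrist5.png",np.hstack([a[:345],b])[:,:,::-1])
```

```text
[ 0.52348304 -0.01427612  0.05157343] [-9.00419403e+01  1.35756157e-02  9.61920440e+01] [-0.28573869  0.84469251 -2.9349804 ] 0.2650855156342771
```

View pics/wrist5.png

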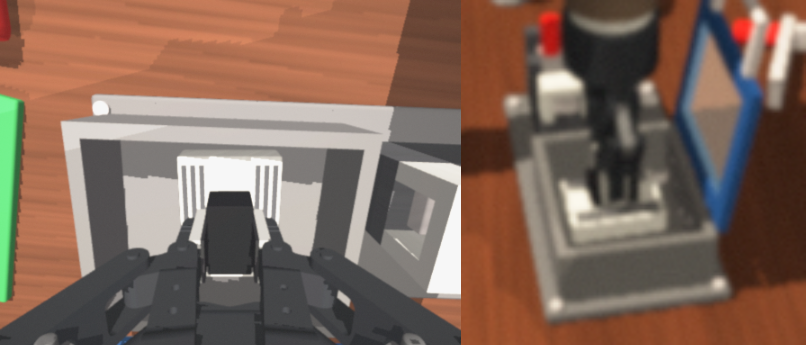

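>>> arm_command --deltas '[[[0,-10,0,0,0,0],[0,-25,0,0,0,0],[0,-45,0,0,0,0],[0,-65,0,0,0,0],[0,-82,0,0,0,0],[0,-95,0,0,0,0],[0,-100,0,0,0,0],[0,-100,0,0,0,0]]]'

```text
time_s: 15.97
position: [0.5242, -0.0142, 0.153]
ee_rot: [-90.2, 0.0, 96.2]
contact_force: [0.2, -0.5, -2.0]
gripper_width: 0.262
```

Run:
```python
from h import *
P,R,o=pose(); print(P,o["contact_force"],o["gripper_width"],delta([.541,-.252,.10],96.2))
```

```text
[ 0.52424164 -0.01420239  0.15297487] [ 0.1651072  -0.53689825 -1.99802701] 0.26238623774037345 (array([-238.2,   53.1,    9.2]), array([ 0.19, -0.  , -0.03]))
```

>>> arm_command --deltas '[[[-10,0,0,0,0,0],[-28,0,1,0,0,0],[-52,0,2,0,0,0],[-78,0,3,0,0,0],[-104,0,4,0,0,0],[-130,0,5,0,0,0],[-156,0,6,0,0,0],[-182,0,7,0,0,0],[-206,10,8,0,0,0],[-225,25,9,0,0,0],[-235,40,9,0,0,0],[-238,50,9,0,0,0]]]'

```text
time_s: 16.97
position: [0.538, -0.254, 0.0979]
ee_rot: [-89.8, -0.1, 96.0]
contact_force: [-0.6, -0.2, -2.3]
gripper_width: 0.264
```

>>> arm_command --deltas '[[[0,10,0,0,0,0],[0,22,0,0,0,0],[0,32,0,0,0,0],[0,40,0,0,0,0],[0,45,0,0,0,0],[0,50,0,0,0,0],[0,50,0,0,0,0],[0,50,0,0,0,0]]]'

```text
time_s: 17.63
position: [0.5401, -0.2515, 0.0513]
ee_rot: [-90.0, 0.0, 96.2]
contact_force: [-0.4, 0.3, -2.7]
gripper_width: 0.269
```

Run:
```python
from h import *
from rig import snapshot
P,R,o=pose(); s2=snapshot("side")
print(P,o["ee_rot"],o["contact_force"],o["gripper_width"],delta([.541,-.252,.034],96.2))
cv2.imwrite("pics/place.png",cv2.resize(s2["color"][210:384,180:350],None,fx=3.4,fy=3.4)[:,:,::-1])
```

```text
[ 0.54007984 -0.25153332  0.05133356] [-9.00046104e+01  3.62249652e-03  9.62218582e+01] [-0.38317614  0.34299786 -2.68103093] 0.2687163561920272 (array([-0.3, 17.7, -0.6]), array([ 0.05,  0.02, -0.03]))
```

View pics/place.png

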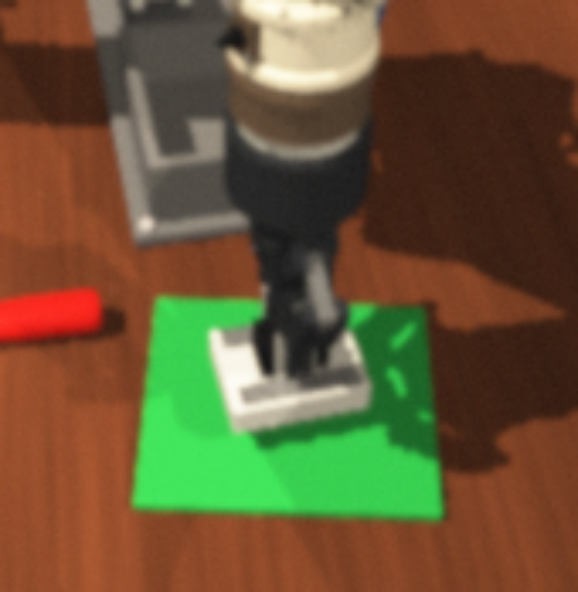

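The unit is level over the middle of the pad. Lowering slowly until the wrist force changes sign.

>>> arm_command --deltas '[[[0,4,0,0,0,0],[0,8,0,0,0,0],[0,11,0,0,0,0],[0,13,0,0,0,0],[0,14,0,0,0,0],[0,15,0,0,0,0],[0,15,0,0,0,0],[0,15,0,0,0,0]]]'

```text
time_s: 18.35
position: [0.54, -0.2518, 0.0362]
ee_rot: [-90.0, 0.0, 96.2]
contact_force: [0.1, -0.2, -2.2]
gripper_width: 0.264
```

>>> arm_command --deltas '[[[0,0.5,0,0,0,0],[0,1,0,0,0,0],[0,1.5,0,0,0,0],[0,1.5,0,0,0,0],[0,1.5,0,0,0,0]]]'

```text
time_s: 18.77
position: [0.5399, -0.2517, 0.0347]
ee_rot: [-90.0, -0.0, 96.2]
contact_force: [-0.0, -0.4, -2.5]
gripper_width: 0.26
```

>>> arm_command --deltas '[[[0,0.5,0,0,0,0],[0,1,0,0,0,0],[0,1.5,0,0,0,0],[0,1.5,0,0,0,0],[0,1.5,0,0,0,0]]]'

```text
time_s: 19.18
position: [0.54, -0.2518, 0.0339]
ee_rot: [-90.0, 0.0, 96.2]
contact_force: [-2.7, -0.1, 3.6]
gripper_width: 0.267
```

Contact (+3.6 N). Opening and rising straight up.

>>> arm_command --deltas '[[[0,0,0,0,0,0],[0,0,0,0,0,0],[0,0,0,0,0,0],[0,0,0,0,0,0],[0,0,0,0,0,0]]]' --grip 0.1

```text
time_s: 19.6
position: [0.5401, -0.2517, 0.0331]
ee_rot: [-90.0, -0.0, 96.2]
contact_force: [-0.4, -0.3, 0.7]
gripper_width: 0.547
```

>>> arm_command --deltas '[[[0,-10,0,0,0,0],[0,-30,0,0,0,0],[0,-60,0,0,0,0],[0,-95,0,0,0,0],[0,-130,0,0,0,0],[0,-165,10,0,0,0],[0,-200,30,0,0,0],[0,-220,50,0,0,0],[0,-230,60,0,0,0],[0,-230,60,0,0,0],[0,-230,60,0,0,0]]]'

```text
time_s: 20.52
position: [0.4804, -0.2583, 0.2633]
ee_rot: [-90.1, 0.0, 96.2]
contact_force: [-0.5, 0.4, -1.5]
gripper_width: 0.55
```

Run:
```python
from h import *
from jig import *
from rig import snapshot
P,R,o=pose(); s_=wristcam(snapshot("wrist"),P,R);W=cloud(s_)
print(P,o["contact_force"],o["time_s"])
hsv=cv2.cvtColor(s_["color"],cv2.COLOR_RGB2HSV);H,S,V=[hsv[...,i].astype(int) for i in range(3)]
near=(abs(W[...,0]-.54)<.06)&(abs(W[...,1]+.252)<.06)
m=near&(abs(W[...,2]-.053)<.005); Q=W[m]; print("block",m.sum(),cv2.minAreaRect((Q[:,:2]*1000).astype(np.float32)),np.median(Q[:,2]))
m=near&(abs(W[...,2]-.03)<.006); Q=W[m]; A=np.c_[Q[:,:2],np.ones(len(Q))]; f=np.linalg.lstsq(A,Q[:,2],rcond=None)[0]
print("case",m.sum(),cv2.minAreaRect((Q[:,:2]*1000).astype(np.float32)),np.median(Q[:,2]),"slope",f[:2])
g=(H>45)&(H<80)&(S>120)&(abs(W[...,1]+.252)<.13); Q=W[g];print("pad",cv2.minAreaRect((Q[:,:2]*1000).astype(np.float32)),np.median(Q[:,2]))
k=((H<8)|(H>172))&(S>150)&(V>100)&(abs(W[...,2]-.118)<.007)
if k.sum()>5: q=W[k]; print("knob",k.sum(),tojig((q.min(0)+q.max(0))/2),np.median(q[:,2]))
s1=snapshot("scene");s2=snapshot("side")
pickle.dump((s1,s2),open("end.pkl","wb"))
cv2.imwrite("pics/end_w.png",s_["color"][:,:,::-1])
cv2.imwrite("pics/end.png",np.hstack([cv2.resize(x["color"],(400,300)) for x in (s1,s2)])[:,:,::-1])
```

```text
[ 0.48036951 -0.25831497  0.26329887] [-0.52179072  0.44491614 -1.48408582] 20.5167
block 599 ((538.9879150390625, -255.20028686523438), (39.65220260620117, 23.812328338623047), 6.655447959899902) 0.053258294978092896
case 1945 ((539.2786865234375, -255.22677612304688), (80.31086730957031, 60.151302337646484), 6.274725437164307) 0.02957598234878424 slope [ 0.00572716 -0.00179984]
pad ((518.7826538085938, -248.233154296875), (148.03695678710938, 214.1721954345703), 80.26636505126953) 0.009259468972012727
```

View pics/end_w.png

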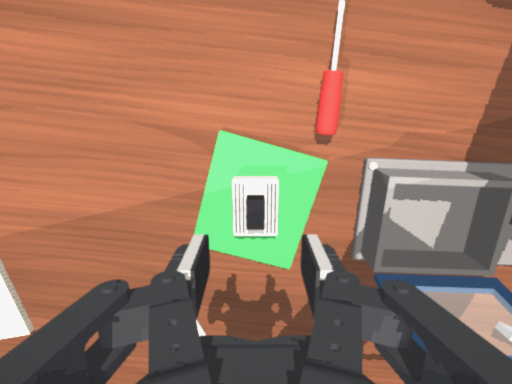

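View pics/end.png

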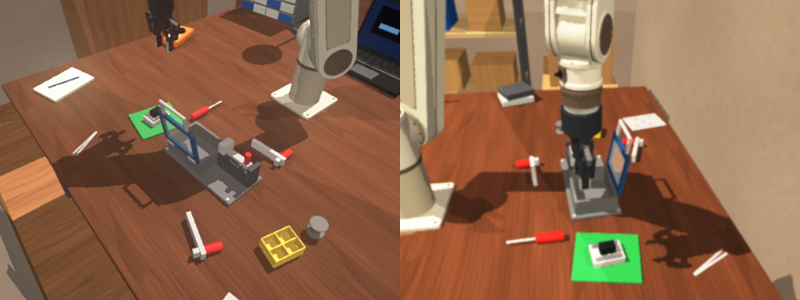

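The unit stands flat in the middle of the pad (slope 0.006), at (256,206) in the wrist view. I make one last check of the bolt and cover from the scene view, then hand in.

Run:
```python
from h import *
from jig import *
from rig import job
s1,s2=pickle.load(open("end.pkl","rb"))
s0=pickle.load(open("scene0.pkl","rb"))
for s in (s0,s1):
    W=cloud(s);hsv=cv2.cvtColor(s["color"],cv2.COLOR_RGB2HSV);H,S,V=[hsv[...,i].astype(int) for i in range(3)]
    k=((H<8)|(H>172))&(S>150)&(V>80)&(W[...,2]>.085)&(W[...,2]<.125)&(abs(W[...,0]-.49)<.06)&(W[...,1]>.08)&(W[...,1]<.2)
    print("knob",k.sum(),tojig(np.median(W[k],0)),np.percentile(W[k][:,2],95))
    b=(H>100)&(H<128)&(S>90)&(V>30)&(W[...,2]>.09)&(W[...,2]<.26)&(abs(W[...,0]-.6)<.12)&(abs(W[...,1])<.15)
    if b.sum()>20:
        q=W[b]; x=np.array([tojig(p)[0] for p in q]); sl=np.polyfit(q[:,2],x,1)[0]; print("cover angle",np.pi/2+np.arctan(sl),b.sum())
    y=(H>22)&(H<33)&(S>180)&(V>120); print("tub px",np.argwhere(y).mean(0))
job.sign_off()
```

```text
knob 102 (np.float64(-0.0249863499635797), np.float64(0.15170129073711366)) 0.11958219702841164
tub px [nan nan]
knob 107 (np.float64(-0.02628335018025465), np.float64(0.1860264898234029)) 0.11999630094234433
cover angle 1.7223732418432738 217
tub px [nan nan]
the job is handed in; nothing more can be done<stdin>:13: RuntimeWarning: Mean of empty slice.
  ret = um.true_divide(
```

The unit is out of the jig and sitting the right way up in the middle of the green pad. I handed the job in at about 20.7 s of the 66 s allowed; no verdict is reported.

I lifted the bolt over the bump, drew it back and lowered it behind. I then swung the cover open by its bar and moved the unit by its black block.

**Last checks:**
- **Bolt:** the knob top was at its starting height. Just after release the wrist camera put it at jig y ≈ 179 mm. At the end the scene camera showed 34 mm of travel from the start.
- **Cover:** about 1.72 rad, with the gripper clear of it.
- **Unit:** about 4 mm from the pad's centre, flat (slope 0.006).
- **Robot:** clear of everything.

**What disagreed or failed:**
- **Camera offset:** the scene camera read y values 6 to 8 mm higher than the wrist and side cameras (its final knob reading was 186 mm). I relied on the wrist camera for positions.
- **Tub, spool and driver:** my numeric check on the tub found no pixels, so these three were only checked by eye. The arm never went near them, and they looked unmoved in the final pictures.

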